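# Unlock the cash box with its matching key and hold the sprung lock open

### The arm

A 6-joint arm with a two-finger parallel gripper is mounted at the origin on a cart in front of the work surface, level with it; the furniture and walls round the work are solid. World frame = base frame: x ahead of the robot, y to its left, z up, the work surface at z = 0. Lengths are in mm, angles in rad, forces in N, time in s.
With the tool pointing down it reaches from about 350 to 975 mm from the base axis. Payload 7.1 kg.
Tool frame: the origin (TCP) lies on the front face of the gripper's body, between the roots of the fingers; the fingertips stand 80 mm ahead of it and the grasp point (between the pads) lies 61 mm ahead of it (env.tips_ahead is the distance from the TCP to the fingertips, in mm); z points along the fingers, y is the direction in which the jaws open and shut (so a half turn about z gives the same grasp; the last joint's range is limited). The gripper opens to 88 mm and grips with 3 to 60 N. Pads are 20 mm wide; open, the fingers measure 115 mm over their backs; the gripper's body (75 mm by 178 mm) begins 61 mm behind the grasp point.
Start: joints at [-1.213, 0.423, 1.63, -0, 1.089, -0.019], TCP at [229.983, -581.131, 302.675] pointing down, gripper open.
Joint ranges: [-3, 3], [-0.9, 2.11], [0.09, 2.58], [-1.31, 4.45], [0.11, 2.69], [-2.54, 2.54]. Speed limits (rad/s): [2.39, 2.39, 3.01, 3.14, 3.14, 3.14].

### API

Orientations are given as a unit quaternion [x, y, z, w].
In Python, from station import env, set_gripper, viewer, workorder gives the robot as it stands. Calls block until the motion is done:
- env.reach(position, orientation): joint-space move of the TCP to a pose.
- env.move_l(position, rot=None, rate=150, f_stop=None): straight line of the TCP; rot=None keeps the orientation; rate is the mean speed in mm/s. With f_stop (N) it stops when the force on the tool has changed by that much, and returns True; else False.
- env.move_joints(angles): joint-space move.
- set_gripper(opening): finger opening in mm; the grip force is fixed at half the most; returns when the fingers have stopped.
- env.hold(seconds).
- env.ik(position, orientation): joint angles nearest the present ones, or None.
- env.read_state(): the state.
- viewer.camera(name): name is "side" or "top" or "wrist"; returns the picture (400x640x3 uint8, blue, green, red); there is no depth.
- viewer.camera_params(name): a dict with "fx", "fy", "cx", "cy" (pixels), "dist" ([k1, k2, p1, p2, k3] as OpenCV has them; the pictures are not rectified), "pose" (4x4, takes a point from camera to world coordinates); the wrist camera has in their place "tool_from_camera" (4x4, takes a point from camera to tool coordinates, whose origin is the TCP and whose axes are the flange's). Camera axes: x right, y up, looking along -z (the intrinsics and any distortion apply to the point x, -y, -z); pixel columns grow to the right and rows downward; lengths in mm; the calibration is good to about 2 mm. A picture is of the moment at which its call begins: read the wrist's pose just before it. camera_params takes no time and is no camera call.
A pose or a line that the arm cannot do raises env.IKError and nothing moves.
- workorder.sign_off(): hands the job in, once; it reports no verdict.
The state is a dict: "time_s": time; "qpos": joint angles; "dq": joint speeds; "tau": joint torques, N m; "tool_pos": TCP position; "orientation": TCP orientation; "force": force on the tool from outside, world axes, zero at the start; "wrist_torque": the same for the moment, N m; "width": finger opening in mm.
Only numpy, scipy, OpenCV 4.12 (cv2) and the standard library are available. Lean on these libraries where they do the work, as an engineer would, in place of code of your own. Each camera call takes 0.05 s, during which the arm holds its last target.

### The job

The grey cash box on the counter has a sprung lock in its lid; pick out of the wooden key block the one key whose head has the colour of the lock's collar, and push it fully home in the keyway. The lock is sticky: where the key stalls half-way, jiggle it a little left and right while pressing gently until it drops in. Then turn it a quarter turn clockwise (seen from above) up to the stop and hold it there: finish with the key still gripped and turned, and leave the other keys and the things on the counter alone.

Things in the scene. Friction and masses are not known exactly. Their poses are not given: they have to be found in the camera images.
- blue_key_head (a point): Blue-headed key, the one that matches the lock, upright, blade down in the block: centre of its head, where to grip. Head 10 mm thick (x), 28 mm wide (y), 34 mm tall; under it a steel stem 10 x 22 mm and 18 mm long ends in the shoulder, 35 mm below this point. z up along the key, y across its broad side, x through its thickness. 60 g.
- blue_key_shoulder (a point): Shoulder of the blue key, where stem meets blade, on its centre line; axes as blue_key_head. Rests on the block's top at first, on the lock plug's face when fully home. Blade below it 4 mm thick (x), 18 mm wide (y), 32 mm long, square-ended; it fits either way round (half-turn symmetric).
- yellow_key_head (a point): Yellow-headed key of the same size, not for this lock: centre of its head, 35 mm above its shoulder.
- white_key_head (a point): White-headed key of the same size, not for this lock: centre of its head, 35 mm above its shoulder.
- key_block: Wooden key block, fixed, 50 x 180 x 45 mm (x, y, z), origin at the centre of its underside. Three keys stand in slots 60 mm apart along its y, broad sides along its y; which key is in which slot varies. Slots are 1.5 mm wider than the blade all round, 39 mm deep. A key must be lifted 32 mm to clear its slot.
- cash_box: Grey steel cash box, fixed, 130 x 170 x 85 mm (x, y, z), origin at the centre of its underside. Lock in the lid, 12 mm in front (-x) of the lid's centre; round it a blue collar, 54 mm across outside, 30 mm inside, its top at 88 mm.
- keyway (a point): Centre of the keyway's mouth in the brass face of the lock plug, 81.5 mm above the counter, 6.5 mm below the collar's top. Turns with the plug: z up, y along the slot. Slot 6 x 20 mm (1 mm clearance round the blade) with a 1.5 mm chamfer; the plug is 14 mm deep.
- wafer_top (a point): Centre of the top of a hidden brass wafer under the plug, 15.5 mm below the keyway's mouth, 10 mm thick, slot 6.8 x 21 mm. It starts up to 0.5 rad out of line either way (not readable) and stays put by friction (0.035 N m). Out of line, it stalls the blade about 16 mm in, half-way, until key and plug are turned to within about 0.12 rad of its slot; then the key goes down. Axes: the box's.
- lock_plug (a joint): Angle of the lock plug, rad: 0 at rest (slot along the box's y), growing clockwise seen from above; stops at -0.6 and 1.62. A spring turns it back (0.05 N m per rad, friction 0.02 N m), so it must be held. The key has about 0.1 rad of play in the slot, so the plug lags the key by that much.
- purple_cup: Purple espresso cup, 65 x 94 x 52 mm; a bystander, to be left alone. Origin at the centre of its underside.
- tape: Roll of tan tape lying flat, 96 mm across, 25 mm high; a bystander, to be left alone. Origin at the centre of its underside.
- red_tin: Red-capped round tin, 96 mm across, 123 mm tall; a bystander, to be left alone. Origin at the centre of its underside.
- pen: Red and white marker, 17 x 135 x 16 mm, lying; a bystander, to be left alone. Origin at the centre of its underside.

How it is judged:
By the outcome, as a careful person would: the job done as asked, in the order asked, and still so for the second after the job is handed in, while the arm keeps its last pose, push and grip.
It also fails if it takes over 58 s, if anything falls off the work surface, if the arm or the gripper's body presses on something with over 40 N, if the wrist force passes 120 N, or if a joint passes its speed limit or range.

## Working session

There is one attempt and no reset: what is moved stays moved. The work goes in short steps, each a Python script; the robot and the scene stay as the last script left them, time stands still between calls to the robot, and variables do not carry over. Pictures are saved under pics/ and viewed, and the job is handed in when it is done.

```bash
ls; mkdir -p pics
python3 - <<'E'
from station import env, set_gripper, viewer, workorder
import cv2
s=env.read_state(); print(s)
for n in ("side","top","wrist"):
    cv2.imwrite(f"pics/{n}0.png",viewer.camera(n)); print(n,viewer.camera_params(n))
E
```

```text
pics
{'time_s': 0.0, 'qpos': array([-1.21299844e+00,  4.23869175e-01,  1.63065653e+00, -1.81328033e-05,
        1.08861984e+00, -1.90135456e-02]), 'dq': array([-0.00039423, -0.00178394, -0.00087944,  0.00045262, -0.00051327,
        0.00119985]), 'tau': array([ 1.33116835e-03, -5.44620466e+01, -2.73669738e+01,  6.44065090e-02,
        2.28922488e-02, -1.24308385e-04]), 'tool_pos': array([ 229.83753226, -580.74945351,  301.89706686]), 'orientation': array([ 9.82302997e-01,  1.87297144e-01, -1.38810748e-04, -7.63981899e-04]), 'force': array([-0.25611132,  0.59227373, -0.44520176]), 'wrist_torque': array([-0.04550804, -0.03148678, -0.01462127]), 'width': 87.72115687423701}
side {'fx': 471.88712212041617, 'fy': 471.88712212041617, 'cx': 315.8402780118938, 'cy': 200.37271064852348, 'dist': array([0.03364468, 0.        , 0.        , 0.        , 0.        ]), 'pose': array([[-8.74995137e-01,  3.09397014e-01, -3.72366751e-01,
        -8.65326945e+01],
       [-4.83817727e-01, -5.31129579e-01,  6.95572985e-01,
         9.81319246e+02],
       [ 1.74332088e-02,  7.88780615e-01,  6.14427559e-01
[... 502 characters left out ...]
9e-03,  1.37321423e-01,  9.90523018e-01,
         1.51402532e+03],
       [ 0.00000000e+00,  0.00000000e+00,  0.00000000e+00,
         1.00000000e+00]])}
wrist {'fx': 301.99668274901444, 'fy': 301.99668274901444, 'cx': 315.5875381170269, 'cy': 197.065759717959, 'dist': array([0.01938929, 0.        , 0.        , 0.        , 0.        ]), 'tool_from_camera': array([[-9.02152839e-06,  9.52899896e-01,  3.03284995e-01,
         8.41814811e+01],
       [ 9.99999954e-01, -8.33503886e-05,  2.91627037e-04,
         8.62482067e-01],
       [ 3.03170296e-04,  3.03284984e-01, -9.52899851e-01,
        -8.31090360e+01],
       [ 0.00000000e+00,  0.00000000e+00,  0.00000000e+00,
         1.00000000e+00]])}
```

View pics/top0.png

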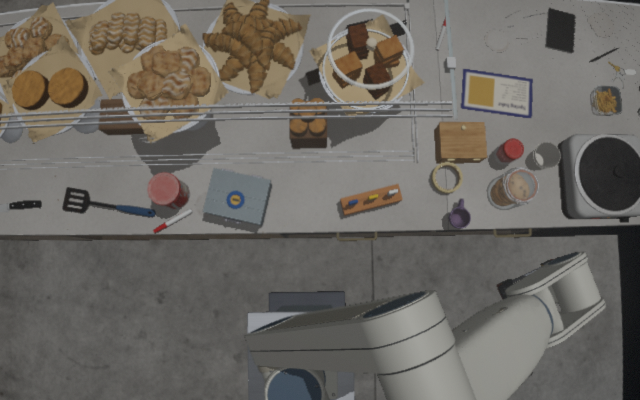

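View pics/side0.png

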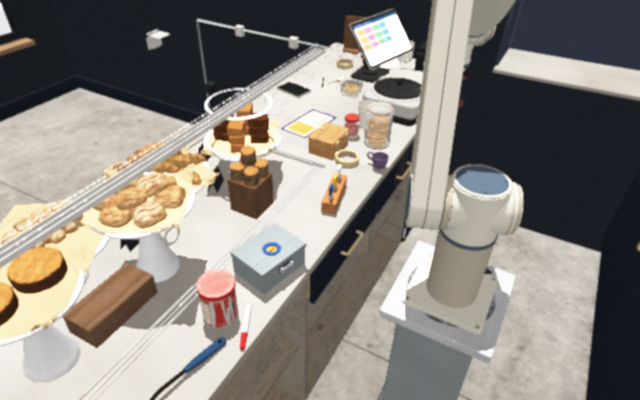

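View pics/wrist0.png

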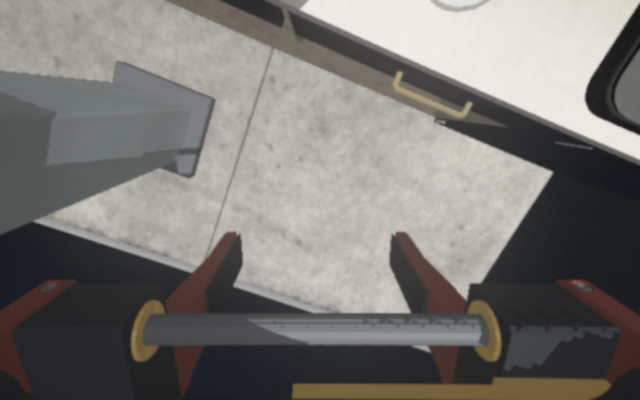

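Top view: the box is at (237,197) and its collar at (235,199). The block is at (370,200), with blue key (352,203), yellow (373,197) and white (393,191). Next I'll cast rays for coarse positions.

```bash
cat > h.py <<'E'
from station import env, set_gripper, viewer, workorder
import cv2, numpy as np
from scipy.spatial.transform import Rotation as R
def campose(name, st=None):
    p=viewer.camera_params(name)
    if name!="wrist": return p,p["pose"]
    T=np.eye(4); T[:3,:3]=R.from_quat(st["orientation"]).as_matrix(); T[:3,3]=st["tool_pos"]
    return p,T@p["tool_from_camera"]
def K(p): return np.array([[p["fx"],0,p["cx"]],[0,p["fy"],p["cy"]],[0,0,1]])
def rays(uv,name,st=None):
    p,T=campose(name,st)
    n=cv2.undistortPoints(np.array(uv,float).reshape(-1,1,2),K(p),p["dist"]).reshape(-1,2)
    d=np.c_[n[:,0],-n[:,1],-np.ones(len(n))]@T[:3,:3].T
    return T[:3,3],d
def onplane(uv,z,name,st=None):
    o,d=rays(uv,name,st); return o+d*((z-o[2])/d[:,2])[:,None]
def proj(X,name,st=None):
    p,T=campose(name,st); X=np.atleast_2d(X)
    c=(X-T[:3,3])@T[:3,:3]; c=c*[1,-1,-1]
    return cv2.projectPoints(c,np.zeros(3),np.zeros(3),K(p),p["dist"])[0].reshape(-1,2)
def down(yaw): # tool z down, tool y (jaw axis) at angle yaw from world x in plan
    y=np.array([np.cos(yaw),np.sin(yaw),0]); z=np.array([0,0,-1.]); x=np.cross(y,z)
    return R.from_matrix(np.c_[x,y,z]).as_quat()
def mask(img,lo,hi):
    return cv2.inRange(cv2.cvtColor(img,cv2.COLOR_BGR2HSV),np.array(lo),np.array(hi))
def blobs(m,amin=5):
    n,l,s,c=cv2.connectedComponentsWithStats(m)
    return [(s[i,4],c[i].round(1).tolist()) for i in range(1,n) if s[i,4]>=amin]
E
python3 - <<'E'
from h import *
t=cv2.imread("pics/top0.png")
c=t[150:250,190:410]; cv2.imwrite("pics/topcrop.png",cv2.resize(c,None,fx=3.6,fy=3.6,interpolation=cv2.INTER_CUBIC))
print(onplane([(352,203),(373,197),(393,191)],85,"top").round(1))
print(onplane([(235,199)],88,"top").round(1))
print("tin,pen",onplane([(168,190),(155,231),(192,210),(447,178),(458,215)],20,"top").round(0))
# side
s=cv2.imread("pics/side0.png"); cv2.imwrite("pics/sidecrop.png",cv2.resize(s[140:320,190:390],None,fx=3,fy=3,interpolation=cv2.INTER_CUBIC))
for n,im in(("top",t),("side",s)):
    m=mask(im,(100,120,60),(130,255,255)); print(n,blobs(m,8))
E
```

```text
[[ 466.  -157.8   85. ]
 [ 482.6 -219.4   85. ]
 [ 499.3 -278.6   85. ]]
[[482.6 182.1  88. ]]
tin,pen [[ 523.  403.   20.]
 [ 397.  441.   20.]
 [ 460.  326.   20.]
 [ 547. -458.   20.]
 [ 432. -487.   20.]]
top [(np.int32(117), [235.0, 199.4]), (np.int32(14), [352.7, 201.9]), (np.int32(113), [134.7, 209.9]), (np.int32(9), [152.1, 213.3])]
side [(np.int32(64), [381.4, 16.3]), (np.int32(12), [330.5, 188.5]), (np.int32(86), [270.9, 248.3]), (np.int32(297), [205.3, 353.8])]
```

View pics/topcrop.png

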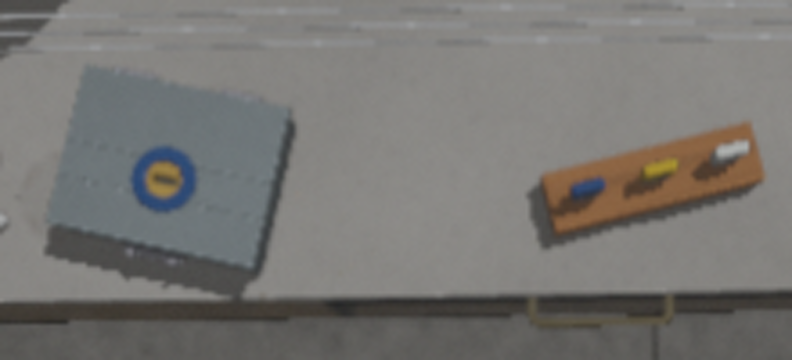

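View pics/sidecrop.png

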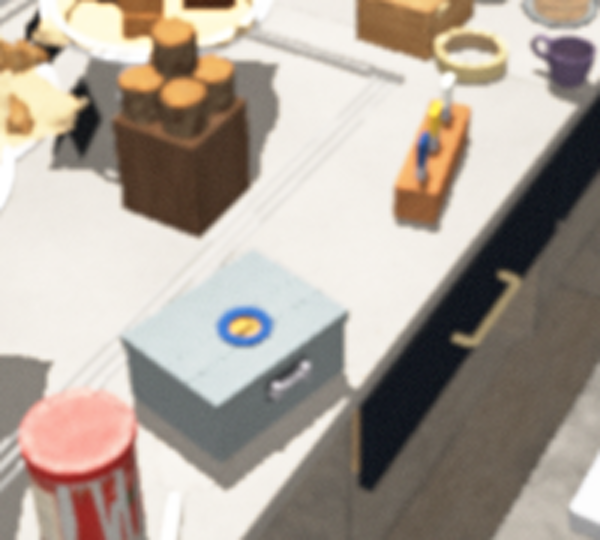

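Box yaw is about -12°, block yaw about +15°, and the blue key is at roughly (466,-158). Before moving I'll check where the glass rails are and whether the planned poses are reachable.

```bash
python3 - <<'E'
from h import *
# rail along y: candidates
o1,d1=rays([(237,102),(237,109),(237,118),(237,157),(237,163)],"top")
o2,d2=rays([(150,139),(150,152),(100,175),(240,240)],"side")
print("top x(z=0,150,300,450)")
for d in d1: print([round((o1+d*((z-o1[2])/d[2]))[0]) for z in(0,150,300,450,600)])
print("side")
for d in d2: print([round((o2+d*((z-o2[2])/d[2]))[0]) for z in(0,150,300,450,600)],[round((o2+d*((z-o2[2])/d[2]))[1]) for z in(0,150,300,450,600)])
for nm,p,yaws in (("key",(466,-158,141),[15]),("key",(466,-158,260),[15]),("lock",(482,182,177),[-12,-45,-80,-112,20])):
  for y in yaws:
    q=env.ik(list(p),down(np.radians(y))); print(nm,y,None if q is None else np.round(q,2))
E
python3 -c "
import cv2;s=cv2.imread('pics/side0.png');cv2.imwrite('pics/s2.png',cv2.resize(s[0:330,0:340],None,fx=1.8,fy=1.8))"
```

```text
top x(z=0,150,300,450)
[808, 756, 704, 652, 600]
[784, 735, 685, 636, 586]
[754, 708, 661, 615, 568]
[627, 593, 559, 525, 491]
[608, 576, 544, 512, 480]
side
[1330, 1122, 914, 706, 499] [-192, -20, 152, 325, 497]
[1258, 1060, 863, 666, 469] [-117, 44, 205, 366, 527]
[1299, 1095, 892, 689, 486] [93, 223, 354, 484, 614]
[642, 535, 428, 321, 214] [124, 250, 375, 501, 627]
key 15 [-0.35  0.5   2.01 -0.    0.63 -0.61]
key 15 [-0.35  0.29  1.95 -0.    0.9  -0.61]
lock -12 [ 0.34  0.45  1.95 -0.    0.74  0.55]
lock -45 [ 0.34  0.45  1.95 -0.    0.74  1.12]
lock -80 [ 0.34  0.45  1.95 -0.    0.74  1.73]
lock -112 [ 0.34  0.45  1.95 -0.    0.74  2.29]
lock 20 [ 0.34  0.45  1.95 -0.    0.74 -0.01]
```

View pics/s2.png

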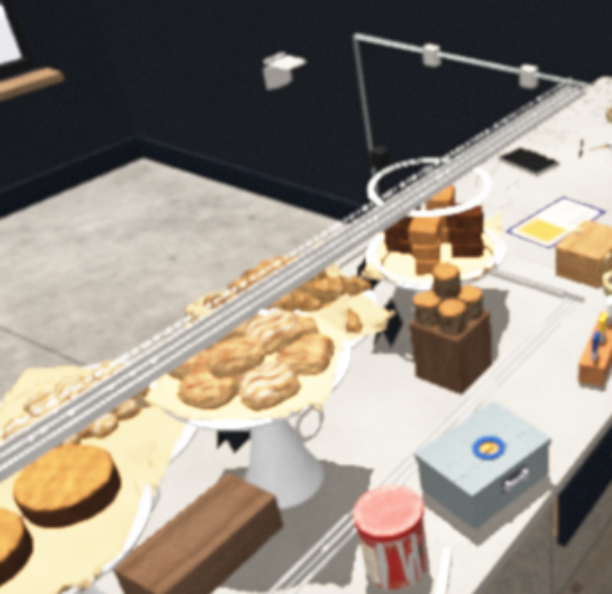

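Run:
```python
from h import *
env.reach([462,-160,240],down(np.radians(15.3)))
s=env.read_state(); im=viewer.camera("wrist"); cv2.imwrite("pics/w1.png",im)
import pickle; pickle.dump(s,open("s1.pkl","wb"))
print(s["time_s"],s["tool_pos"],s["force"],s["wrist_torque"])
```

```text
1.9167 [ 462.19244033 -160.73986011  240.19030942] [-0.50417947 -0.34919911  1.15880787] [ 0.0042394  -0.17063149  0.00867032]
```

View pics/w1.png

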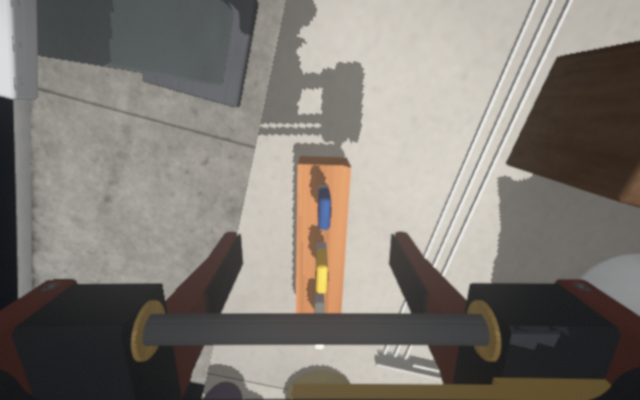

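Run:
```python
from h import *
im=cv2.imread("pics/w1.png"); c=im[140:330,270:370]; cv2.imwrite("pics/w1c.png",cv2.resize(c,None,fx=3.1,fy=3.1,interpolation=cv2.INTER_CUBIC))
for n,lo,hi in(("blue",(100,120,40),(130,255,255)),("yel",(22,150,80),(35,255,255)),("blk",(3,120,80),(18,255,255))):
    m=mask(im,lo,hi); m[:140]=0;m[320:]=0;m[:,:280]=0;m[:,370:]=0
    for ct in cv2.findContours(m,cv2.RETR_EXTERNAL,cv2.CHAIN_APPROX_NONE)[0]:
        if len(ct)>20: print(n,cv2.boundingRect(ct),cv2.minAreaRect(ct))
m=mask(im,(3,120,80),(18,255,255))
for r in range(165,310,20):
    x=np.flatnonzero(m[r,280:370])+280; print(r,x.min(),x.max())
```

```text
blue (321, 201, 8, 27) ((324.7525939941406, 213.9433135986328), (6.584110736846924, 26.154813766479492), 2.6025619506835938)
yel (317, 266, 9, 25) ((318.3936462402344, 277.206787109375), (6.696717262268066, 25.28946304321289), 16.927513122558594)
blk (318, 164, 32, 149) ((336.59527587890625, 237.69149780273438), (148.68560791015625, 30.840429306030273), 87.51044464111328)
blk (297, 164, 20, 149) ((306.5, 238.0), (148.0, 19.0), 90.0)
165 299 343
185 298 347
205 298 346
225 298 345
245 298 343
265 297 342
285 297 341
305 297 340
```

View pics/w1c.png

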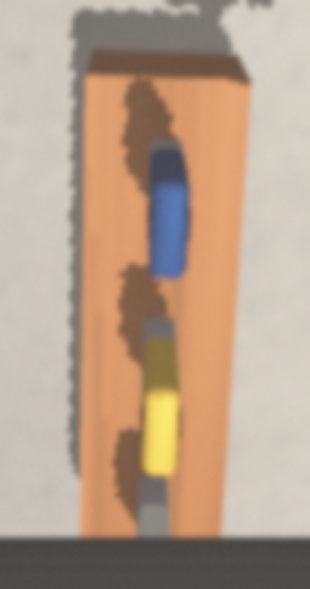

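Run:
```python
from h import *; import pickle
s=pickle.load(open("s1.pkl","rb")); im=cv2.imread("pics/w1.png")
hsv=cv2.cvtColor(im,cv2.COLOR_BGR2HSV)
for n,lo,hi in(("blue",(100,120,110),(130,255,255)),("yel",(22,150,150),(35,255,255))):
    m=mask(im,lo,hi); m[:140]=0;m[320:]=0;m[:,:280]=0;m[:,370:]=0
    ct=max(cv2.findContours(m,cv2.RETR_EXTERNAL,cv2.CHAIN_APPROX_NONE)[0],key=len)
    x,y,w,h=cv2.boundingRect(ct); r=cv2.minAreaRect(ct); print(n,x,y,w,h,r)
    P=onplane([r[0]],97,"wrist",s)[0]; print(P.round(1))
    b=onplane(cv2.boxPoints(r),97,"wrist",s); print(np.linalg.norm(b-np.roll(b,1,0),axis=1).round(1))
L=onplane([(298.,185),(297,305)],45,"wrist",s); Rr=onplane([(347.5,185),(340.5,305)],45,"wrist",s)
for e in(L,Rr): d=e[0]-e[1]; print("yaw",np.degrees(np.arctan2(d[1],d[0]))-90)
print("width",np.linalg.norm(L[0]-Rr[0]), "centre mid",(L+Rr)[:, :2]/2)
# top cam check
t=cv2.imread("pics/top0.png")
for lo,hi in(((100,100,50),(130,255,255)),((22,120,120),(35,255,255))):
    m=mask(t,lo,hi); m[:,:340]=0; m[:,410:]=0; m[:180]=0; m[230:]=0
    for a,c in blobs(m,6): print("top",a,c,onplane([c],90,"top").round(1))
```

```text
blue 321 201 8 27 ((324.7525939941406, 213.9433135986328), (6.584110736846924, 26.154813766479492), 2.6025619506835938)
[ 470.6 -161.8   97. ]
[ 5.3 22.4  5.2 22.4]
yel 317 266 9 25 ((318.3936462402344, 277.206787109375), (6.696717262268066, 25.28946304321289), 16.927513122558594)
[ 481.1 -219.    97. ]
[ 5.9 24.5  5.7 24.6]
yaw 13.771437530653017
yaw 13.799723349362694
width 47.251961398314435 centre mid [[ 467.5994216  -152.52016592]
 [ 499.84913346 -283.96026971]]
top 22 [352.6, 201.9] [[ 468.5 -159.3   90. ]]
top 29 [373.1, 196.2] [[ 484.2 -219.2   90. ]]
```

Run:
```python
from h import *; import pickle
y=np.radians(13.8)
env.move_l([470.4,-161.6,200],down(y),rate=120)
s=env.read_state(); im=viewer.camera("wrist"); cv2.imwrite("pics/w2.png",im[100:400,180:470]); pickle.dump((s,im),open("s2.pkl","wb"))
print(env.move_l([470.4,-161.6,141],rate=100,f_stop=15))
s0=env.read_state(); print(s0["tool_pos"],s0["force"],s0["wrist_torque"])
set_gripper(0)
s=env.read_state(); print(s["time_s"],s["width"],s["force"]-s0["force"],s["wrist_torque"]-s0["wrist_torque"])
im=viewer.camera("wrist"); cv2.imwrite("pics/w3.png",im)
```

```text
False
[ 470.66106633 -161.68702911  141.32485637] [-0.65124166 -0.85046622  0.07872289] [-0.02079437 -0.1096225  -0.0025573 ]
4.425 9.825391738421459 [ 0.59592292  0.51484455 -0.57847132] [-0.03720678  0.0894387   0.0129835 ]
```

View pics/w3.png

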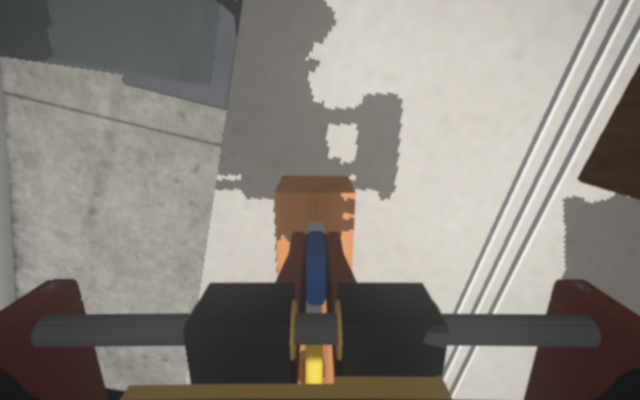

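View pics/w2.png

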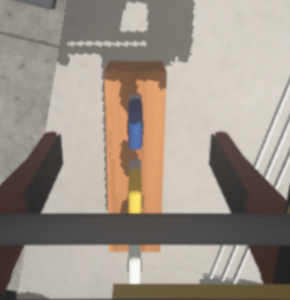

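Gripped at 9.8 mm width with negligible side load. Blue head spans cols 308–326, rows 232–304. Next: lift, check the key in the hand, and move to view the lock.

Run:
```python
from h import *; import pickle
s=env.read_state(); p=s["tool_pos"]
env.move_l([470.4,-161.6,200],rate=80)
env.move_l([470.4,-161.6,240],rate=150)
s=env.read_state(); print(s["time_s"],s["width"],s["force"])
y=np.radians(-12.3); tx=np.array([-np.sin(y),np.cos(y)])
L=np.array([482.6,182.1])-40*tx
env.reach([*L,235],down(y))
env.hold(0.2)
s=env.read_state(); im=viewer.camera("wrist"); cv2.imwrite("pics/w4.png",im); pickle.dump((s,im),open("s4.pkl","wb"))
print(s["time_s"],s["tool_pos"],s["width"],s["force"],s["wrist_torque"],s["qpos"].round(2))
```

```text
5.7833 9.274435231345382 [ 0.07880444 -0.32343415 -1.55714744]
7.15 [474.32864638 142.08838671 234.91723025] 10.004847480800333 [-0.50445233 -1.02574298 -0.92624242] [-0.06889285 -0.04024722  0.00305623] [ 0.27  0.33  1.96 -0.    0.84  0.48]
```

View pics/w4.png

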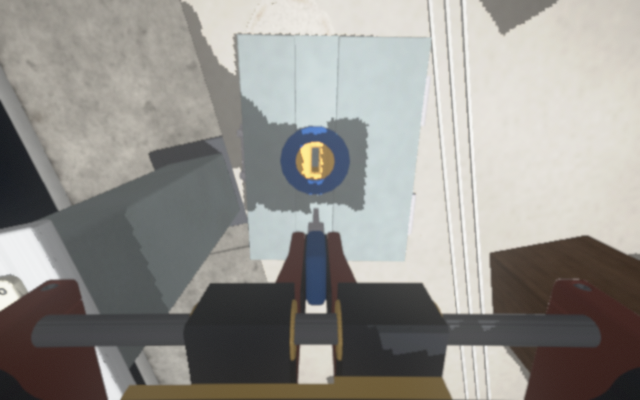

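The lock is at (316,159) with the slot visible, and the key hangs at col 316 with its blade tip near row 208. I'll measure the collar, slot, lid edges and key more precisely.

```bash
cat > meas.py <<'E'
from h import *; import pickle,sys
def lock(s,im):
    m=mask(im,(98,120,30),(130,255,255)); m[205:]=0
    m=cv2.morphologyEx(m,cv2.MORPH_CLOSE,np.ones((3,3),np.uint8))
    ct=max(cv2.findContours(m,cv2.RETR_EXTERNAL,cv2.CHAIN_APPROX_NONE)[0],key=cv2.contourArea)
    e=cv2.fitEllipse(ct); P=onplane(ct.reshape(-1,2),88,"wrist",s)[:,:2]
    # outline = top rim seen from above; circle fit
    A=np.c_[2*P,np.ones(len(P))]; x=np.linalg.lstsq(A,(P**2).sum(1),rcond=None)[0]
    print("collar px",np.round(e[0],1),"C",x[:2].round(2),"D",2*np.sqrt(x[2]+x[:2]@x[:2]).round(1))
    return x[:2]
if __name__=="__main__":
    s,im=pickle.load(open(sys.argv[1],"rb")); lock(s,im)
    cv2.imwrite("pics/"+sys.argv[2],cv2.resize(im[110:310,260:372],None,fx=3,fy=3,interpolation=cv2.INTER_CUBIC))
    cv2.imwrite("pics/b"+sys.argv[2],cv2.resize(im[115:200,270:362],None,fx=7,fy=7,interpolation=cv2.INTER_NEAREST))
E
python3 meas.py s4.pkl w4c.png
python3 - <<'E'
from h import *; import pickle
s,im=pickle.load(open("s4.pkl","rb"))
T=np.eye(4); T[:3,:3]=R.from_quat(s["orientation"]).as_matrix(); T[:3,3]=s["tool_pos"]
for n,q in(("head top c",(0,0,44)),("head +x top",(14,0,44)),("head bot",(14,0,78)),("blade tip +x",(9,0,128)),("tip",(0,0,128))):
    print(n,proj((T@np.array([*q,1]))[:3],"wrist",s).round(1))
E
```

```text
collar px [313.2 130.6] C [486.9  202.25] D 12.0
head top c [[313.9 281.5]]
head +x top [[313.9 255.6]]
head bot [[314.2 226.8]]
blade tip +x [[314.5 206.3]]
tip [[314.6 217.6]]
```

View pics/w4c.png

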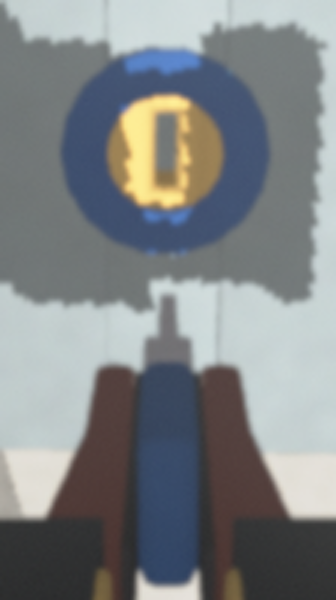

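View pics/bw4c.png

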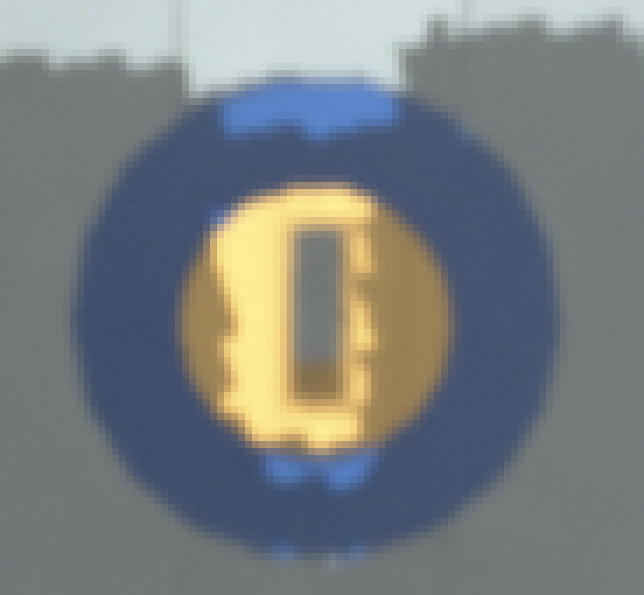

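```bash
sed -i 's/(98,120,30)/(98,85,30)/' meas.py; python3 meas.py s4.pkl w4c.png
python3 - <<'E'
from h import *; import pickle
s,im=pickle.load(open("s4.pkl","rb"))
print("slot c",onplane([(314.9,159.4)],81.5,"wrist",s).round(2))
T=np.eye(4); T[:3,:3]=R.from_quat(s["orientation"]).as_matrix(); T[:3,3]=s["tool_pos"]
# key tip: intersect ray of px (315.7,207.7) with tool plane z=128.3
o,d=rays([(315.7,207.7),(315.6,256.5)],"wrist",s); Ti=np.linalg.inv(T)
o=Ti[:3,:3]@o+Ti[:3,3]; d=d@Ti[:3,:3].T
print("tip edge (expect 9,0)",(o+d[0]*(128.3-o[2])/d[0,2]).round(2)," head edge (14,0)",(o+d[1]*(44.3-o[2])/d[1,2]).round(2))
# lid edges & seams sub-pixel by horizontal gradient
g=cv2.cvtColor(im,cv2.COLOR_BGR2GRAY).astype(float)
gx=cv2.Sobel(g,cv2.CV_64F,1,0,ksize=3)
for nm,c0,c1 in(("left",(237,45),(248,235)),("right",(430,45),(408,235)),("seamL",(295,40),(295.5,115)),("seamR",(337.5,40),(337,115))):
    pts=[]
    for r in range(c0[1],c1[1],4):
        c=c0[0]+(c1[0]-c0[0])*(r-c0[1])/(c1[1]-c0[1]); a=int(c)-7; w=np.abs(gx[r,a:a+15]) if 'seam' not in nm else np.clip(np.median(g[r,a:a+15])-g[r,a:a+15],0,None)
        if w.max()>(25 if 'seam' not in nm else 5): k=w.argmax(); ww=w[max(0,k-2):k+3]; pts.append((a+max(0,k-2)+(ww*np.arange(len(ww))).sum()/ww.sum(),r))
    P=onplane(pts,85,"wrist",s)[:,:2]
    v=cv2.fitLine(P.astype(np.float32),cv2.DIST_HUBER,0,.01,.01).ravel(); 
    print(nm,len(P),"yaw",round(np.degrees(np.arctan2(v[1],v[0]))%180-90,2), v[2:])
E
```

```text
collar px [314.6 159.9] C [482.72 180.42] D 51.4
slot c [[482.96 180.43  81.5 ]]
tip edge (expect 9,0) [  7.78   0.85 128.3 ]  head edge (14,0) [13.34  0.82 44.3 ]
left 41 yaw -12.55 [434.7252 220.4573]
right 48 yaw -13.98 [565.0107  183.55217]
seamL 18 yaw -13.51 [482.30945 244.52113]
seamR 19 yaw -13.04 [511.47284 234.64424]
```

Lock centre from collar and slot agrees with the top camera to about 1.7 mm. In the hand the camera sees the key biased by about (-1.1, +0.85) mm in tool x, y, and I'm correcting for that. Now inserting gently.

Run:
```python
from h import *; import pickle
y=np.radians(-13.3)
env.move_l([482.25,181.7,235],down(y),rate=100)
env.move_l([482.25,181.7,214],rate=80); env.hold(0.2)
s=env.read_state(); im=viewer.camera("wrist"); cv2.imwrite("pics/w5.png",cv2.resize(im[110:310,260:372],None,fx=3,fy=3,interpolation=cv2.INTER_CUBIC)); pickle.dump((s,im),open("s5.pkl","wb"))
f0=s["force"]; t0=s["wrist_torque"]; print(s["tool_pos"],f0)
r=env.move_l([482.25,181.7,197],rate=25,f_stop=8)
s=env.read_state(); print(r,s["time_s"],s["tool_pos"].round(2),s["force"]-f0,s["wrist_torque"]-t0,s["width"])
```

```text
[482.47022697 181.68302601 214.36536572] [-0.38273392 -0.39165318 -1.35070418]
False 9.2333 [482.31 181.71 197.  ] [ 0.62037434 -0.65139381  1.34815636] [-0.11782406 -0.03283295 -0.04873311] 9.80276968198728
```

View pics/w5.png

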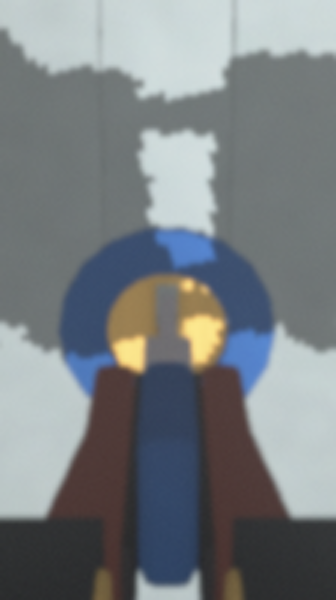

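Blade is 12.8 mm in with no contact force. Press to the stall.

```bash
cat > jig.py <<'E'
from h import *
X=[482.25,181.7]; Y0=-13.3
def st(tag,f0):
    s=env.read_state(); print(tag,round(s["time_s"],2),s["tool_pos"].round(2),(s["force"]-f0).round(1),(s["wrist_torque"]-f0*0).round(3),round(s["width"],2)); return s
E
python3 - <<'E'
from jig import *
f0=env.read_state()["force"]; z=197
r=env.move_l([*X,180],rate=15,f_stop=6); s=st(r,f0)
env.hold(0.2); s=st("hold",f0)
E
```

```text
False 10.52 [482.27 181.71 180.09] [-0.   0.9 -0.1] [-0.067 -0.057 -0.011] 9.36
hold 10.72 [482.31 181.7  180.09] [-0.3  0.1 -0.7] [-0.005 -0.063  0.027] 10.06
```

No stall so far; force is near zero at 180. Before trusting that, I'll look to check the key isn't slipping in the fingers.

Run:
```python
from jig import *
im=viewer.camera("wrist"); cv2.imwrite("pics/w6.png",cv2.resize(im[110:310,260:372],None,fx=3,fy=3,interpolation=cv2.INTER_CUBIC))
im=viewer.camera("side"); cv2.imwrite("pics/side6.png",cv2.resize(im[150:300,180:380],None,fx=4,fy=4,interpolation=cv2.INTER_CUBIC))
```

```text
(no output)
```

View pics/w6.png

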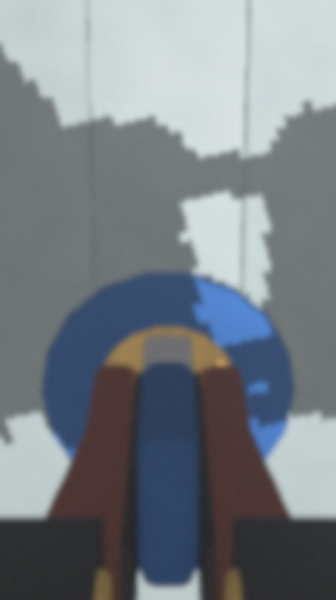

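View pics/side6.png

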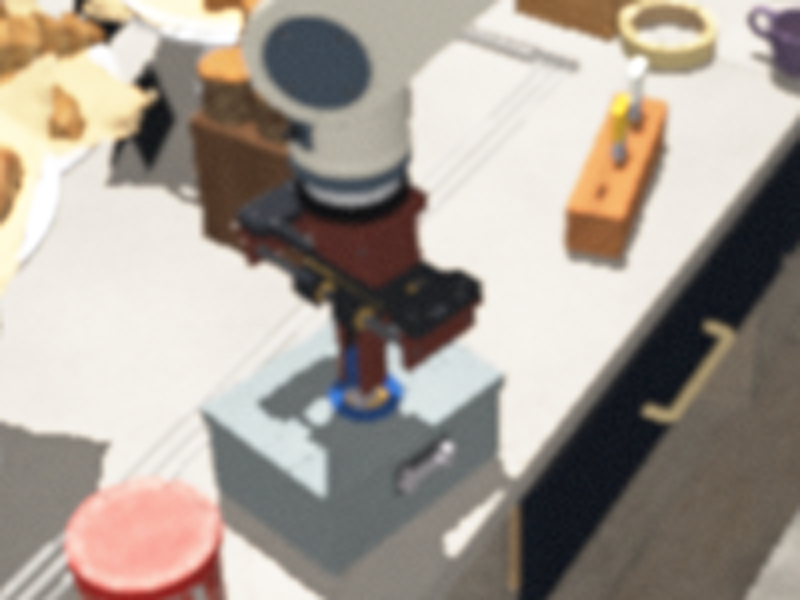

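The head sits at the same image rows as before (362–584 in the crop), so there's no slip and the wafer was in line by chance. Now seating against the shoulder.

Run:
```python
from jig import *
f0=env.read_state()["force"]
r=env.move_l([*X,175.5],rate=10,f_stop=8); s=st(r,f0)
env.hold(0.2); s=st("hold",f0)
im=viewer.camera("wrist"); cv2.imwrite("pics/w7.png",cv2.resize(im[110:310,260:372],None,fx=3,fy=3,interpolation=cv2.INTER_CUBIC))
```

```text
True 11.18 [482.35 181.71 177.39] [-1.8  1.2  5.1] [-0.091  0.158 -0.012] 9.96
hold 11.38 [482.36 181.71 177.39] [-1.3  0.8  6.1] [-0.149  0.182 -0.039] 9.94
```

View pics/w7.png

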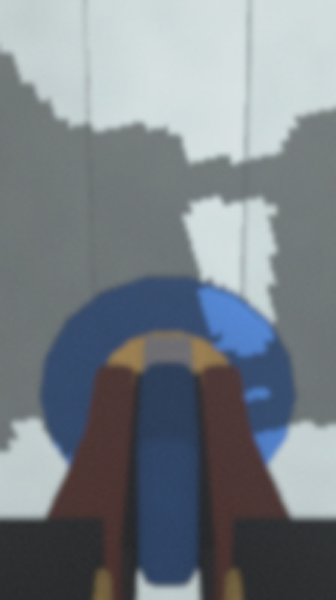

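Contact came at z 177.39 against a predicted 177.8, so the shoulder is home. Now turning clockwise in steps, watching torque and side force.

Run:
```python
from jig import *
s=env.read_state(); f0=np.array([-0.7,-0.3,-1.3]); st("start",f0)
for a in (0.2,0.4,0.6,0.8):
    env.move_l([*X,177.3],down(np.radians(Y0)-a),rate=100); s=st(a,f0)
    if np.hypot(*(s["force"]-f0)[:2])>10: print("side"); break
print(s["qpos"].round(3))
```

```text
start 11.43 [482.33 181.69 177.38] [-0.4 -0.5  7.9] [-0.179  0.113  0.047] 10.09
0.2 11.78 [482.32 181.66 177.42] [-0.2 -0.6  4.3] [-0.323  0.084  0.015] 10.19
0.4 12.13 [482.45 181.64 177.44] [ 0.3 -0.9  5.7] [-0.42  -0.073 -0.013] 9.84
0.6 12.48 [482.5  181.61 177.42] [ 1.3 -3.1  5.2] [-0.622 -0.176  0.035] 9.92
0.8 12.83 [482.57 181.55 177.43] [ 1.7 -5.3  5.2] [-0.991 -0.453  0.038] 9.86
[ 3.370e-01  4.540e-01  1.951e+00 -1.000e-03  7.360e-01  1.364e+00]
```

Side force is building in the direction a key gripped about 1 mm off-centre would give. I'll compensate the tool centre so it circles the plug axis.

```bash
cat >> jig.py <<'E'
def tx(yaw): return np.array([-np.sin(yaw),np.cos(yaw)])
def pose(a,e,extra=(0,0),z=177.3):
    y0=np.radians(Y0); c=np.array(X)+e*tx(y0)-e*tx(y0-a)+np.array(extra); return [*c,z],down(y0-a)
E
python3 - <<'E'
from jig import *
f0=np.array([-0.7,-0.3,-1.3])
for a,e in ((0.8,-0.8),(1.0,-.8),(1.2,-.8)):
    env.move_l(*pose(a,e),rate=100); s=st(a,f0)
    if np.hypot(*(s["force"]-f0)[:2])>10: print("side"); break
E
```

```text
0.8 13.08 [482.68 181.43 177.39] [ 0.7 -1.5  6.2] [-0.614 -0.047  0.007] 10.06
1.0 13.43 [482.76 181.31 177.4 ] [ 1.5 -2.3  6.2] [-0.543 -0.05   0.092] 9.92
1.2 13.78 [482.82 181.19 177.41] [ 1.5 -2.4  6.5] [-0.503 -0.05   0.05 ] 9.86
```

Run:
```python
from jig import *
f0=np.array([-0.7,-0.3,-1.3])
for a in (1.4,1.55,1.62,1.67,1.70,1.72,1.74,1.76):
    env.move_l(*pose(a,-1.0),rate=100); env.hold(0.1); s=st(a,f0)
    T=np.mean([env.read_state()["wrist_torque"][2] for _ in range(3)])
    if np.hypot(*(s["force"]-f0)[:2])>12 or s["wrist_torque"][2]>0.35: print("stop"); break
M=R.from_quat(s["orientation"]).as_matrix(); print("actual turn",(np.radians(Y0)-np.arctan2(M[1,1],M[0,1])),s["qpos"].round(3))
```

```text
1.4 14.23 [482.9  180.97 177.41] [ 0.1 -1.4  7.4] [-0.229  0.046  0.061] 9.96
1.55 14.63 [482.86 180.84 177.39] [ 0.7 -1.5  7.1] [-0.216  0.075  0.049] 9.65
1.62 14.98 [482.88 180.79 177.41] [ 1.  -1.3  6.7] [-0.193  0.029  0.055] 9.68
1.67 15.33 [482.88 180.77 177.43] [ 0.1 -1.   7.1] [-0.177  0.116  0.174] 10.31
1.7 15.68 [482.87 180.73 177.42] [ 0.8 -1.5  6.2] [-0.164  0.032  0.103] 9.97
1.72 16.03 [482.87 180.73 177.42] [ 1.6 -0.9  6.4] [-0.196  0.044  0.111] 9.85
1.74 16.38 [482.87 180.71 177.42] [0.6 0.  6.3] [-0.15   0.028  0.089] 9.55
1.76 16.73 [482.83 180.67 177.38] [ 1.  -2.   7.1] [-0.124  0.02   0.096] 9.34
actual turn 1.7550857672756706 [3.350e-01 4.540e-01 1.951e+00 1.000e-03 7.360e-01 2.321e+00]
```

Run:
```python
from jig import *
f0=np.array([-0.7,-0.3,-1.3])
for a in (1.78,1.80,1.82,1.84,1.86):
    env.move_l(*pose(a,-1.0),rate=100); 
    Ts=[]
    for _ in range(6): env.hold(0.04); Ts.append(env.read_state()["wrist_torque"][2])
    s=st(a,f0); print("Tz",np.mean(Ts).round(3))
    if np.mean(Ts)>0.22 or np.hypot(*(s["force"]-f0)[:2])>12: print("stop"); break
im=viewer.camera("wrist"); cv2.imwrite("pics/w8.png",cv2.resize(im[110:310,220:412],None,fx=3,fy=3,interpolation=cv2.INTER_CUBIC))
im=viewer.camera("side"); cv2.imwrite("pics/side8.png",cv2.resize(im[150:300,180:380],None,fx=4,fy=4,interpolation=cv2.INTER_CUBIC))
```

```text
1.78 17.23 [482.87 180.68 177.44] [ 0.6 -1.   5.9] [-0.145  0.063  0.202] 9.48
Tz 0.191
1.8 17.73 [482.83 180.69 177.41] [ 0.1 -0.4  6.7] [-0.123  0.004  0.4  ] 10.06
Tz 0.314
stop
```

View pics/w8.png

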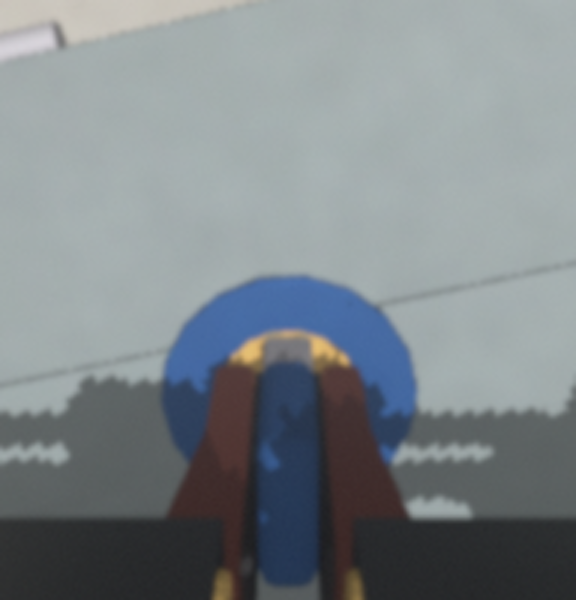

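View pics/side8.png

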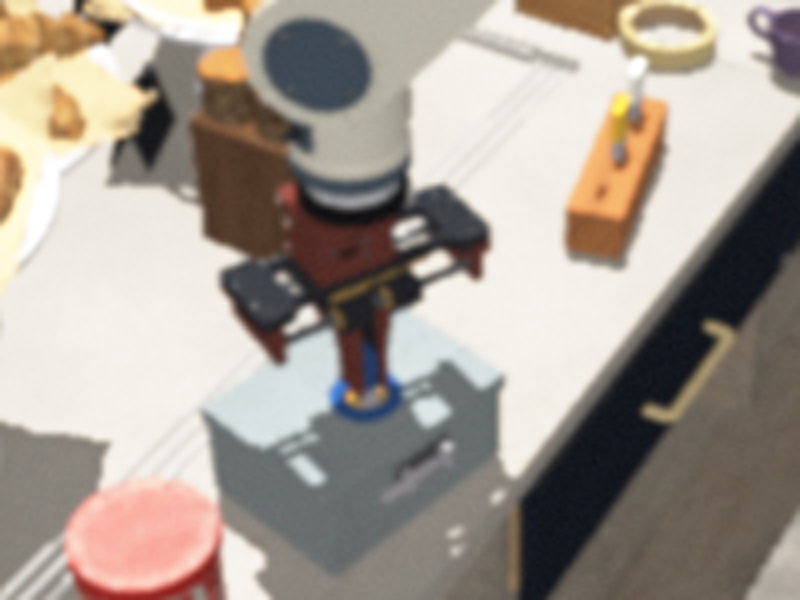

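Torque rises sharply at 1.78–1.80 rad (0.10, then 0.19, then 0.31 N m), so the plug is on its stop. The head hasn't moved in the fingers, and the other two keys still stand in the block. One settle check, then I hand in.

Run:
```python
from jig import *
f0=np.array([-0.7,-0.3,-1.3])
for _ in range(2): env.hold(0.5); s=st("hold",f0)
M=R.from_quat(s["orientation"]).as_matrix(); print("turn",(np.radians(Y0)-np.arctan2(M[1,1],M[0,1])))
t=viewer.camera("top"); cv2.imwrite("pics/top9.png",t)
d=cv2.absdiff(t,cv2.imread("pics/top0.png")).max(2)
for n,(u,v) in dict(tin=(168,190),pen=(172,220),cup=(458,215),tape=(447,178),yel=(373,197),white=(393,191)).items(): print(n,np.median(d[v-12:v+12,u-12:u+12]),(d[v-12:v+12,u-12:u+12]>40).mean().round(3))
workorder.sign_off()
```

```text
hold 18.33 [482.83 180.68 177.42] [ 1.7 -0.4  6.6] [-0.11   0.043  0.271] 9.75
hold 18.83 [482.83 180.67 177.4 ] [-0.2 -0.1  6.9] [-0.2    0.039  0.248] 9.85
turn 1.7945325366508527
tin 5.0 0.0
pen 5.0 0.002
cup 4.0 0.0
tape 5.0 0.0
yel 5.0 0.0
white 5.0 0.0
the job is handed in; nothing more can be done
```

View pics/top9.png

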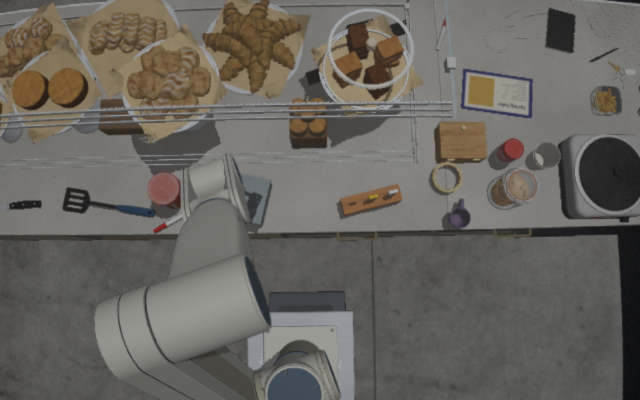

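The blue key is home in the lock, turned a quarter turn clockwise to the stop and still gripped there. I signed the job off at about 19 s of the 58 s.

- **Insertion:** The key met no stall on the way down; the hidden wafer seems to have been in line already, so I did not jiggle it. The shoulder landed on the plug face at tool height 177.4 mm, against 177.8 mm predicted. It stayed there through the turn with about 6 N of downward press.
- **Turn:** I shifted the tool path partway round because the key sits about 1 mm off-centre in the fingers. Side force peaked near 5.5 N and stayed at 3 N or less afterwards.
- **At the stop:** Turning torque rose from about 0.10 to 0.31 N m as the key went from 1.76 to 1.80 rad. It then held at about 0.25–0.27 N m for a second, with the grip width at 9.8 mm. I had expected the stop near 1.72 rad. I put the difference down to a few hundredths of a radian of error in the box angle, plus key play and arm give. The plug angle itself can't be read directly.
- **Bystanders:** Before-and-after top images show no movement of the yellow and white keys, tin, pen, cup or tape.
- **Measurement mismatches:** The collar measured 51.4 mm across instead of 54, and the lid about 135 mm wide instead of 130. The centres still agreed between cameras to within 2 mm.

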